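# Lock the payment-terminal stand to the counter

## Robot

A 6-joint arm with a two-finger parallel gripper is mounted at the origin on a cart in front of the work surface, level with it; the furniture and walls round the work are solid. World frame = base frame: x ahead of the robot, y to its left, z up, the work surface at z = 0. Lengths are in m, angles in rad, forces in N, time in s.
With the tool pointing down it reaches from about 0.3 to 0.775 m from the base axis. Payload 14.6 kg.
Tool frame: the origin (TCP) lies where the fingers leave the gripper's body, on its centre line; the fingertips stand 97 mm ahead of it and the grasp point (between the pads) lies 78 mm ahead of it; z points along the fingers, y is the line along which they close (so a half turn about z gives the same grasp; the last joint's range is limited). The gripper opens to 94 mm and grips with 3 to 60 N. Pads are 16 mm wide; open, the fingers measure 119 mm over their backs; the gripper's body (75 mm by 177 mm) begins 78 mm behind the grasp point.
Start: joints at [-1.389, 0.3, 1.521, -0, 1.321, -0.067], TCP at [0.135, -0.533, 0.303] pointing down, gripper open.
Joint ranges: [-3.03, 3.03], [-0.79, 2.21], [0.23, 2.52], [-1.04, 4.18], [0, 3.07], [-2.55, 2.55]. Speed limits (rad/s): [2.22, 2.22, 2.57, 3.14, 3.14, 3.14].

## Interface

Orientations are given as a rotation vector (axis times angle).
In Python, from rig import * gives the robot as it stands.
- The arm moves only by the shell command python3 -m creep 'ROWS' [FORCE]. ROWS is JSON, a list of rows, each a list of 7 numbers: the closure in counts, from 0 (fully open) to 255 (shut), then the shift along the world's x, y, z in m, then the turn, a rotation vector about the world's x, y, z in rad. A call has 1 to 12 rows; each row is the pose to reach, as a shift and turn from the pose commanded when the call began; what a row does not reach only later rows make up. A row lasts 1/10 s, in which the tool goes at most 50 mm and 8.59 degrees, less where a joint would pass 70% of its speed; a pose out of reach is approached as far as the arm can. A call with a gripper value outside its range is refused whole. The fingers move at their own pace and stop on an object; FORCE is the grip in N (left out, the last holds). Time passes only in rows, so rows that repeat a pose let the fingers close. It gives the time, the measured TCP pose, the force, the opening and the grip force at its end, in the units of the state.
- state(): the state, without advancing time (a new reading comes with each control period).
- get_image(name): name is "side" or "top"; returns a dict with "pixels" (480x640x3 uint8, red, green, blue), "fov_y" (degrees; the focal length in pixels is half the picture's height over the tangent of half this angle, whatever the lens; pixels are square), "cx", "cy" (the principal point, pixels), "k1" (the pictures are not rectified: a ray, as slopes to the right and down, at radius r is drawn at 1 + k1 r^2 times it, then the intrinsics apply), "rvec" (rotation vector, rad) and "tvec" (3), from world to camera coordinates, as OpenCV has them. Camera axes: x right, y down, z forward; pixel columns grow to the right and rows downward; lengths in m; the calibration is good to about 2 mm. A picture is of the moment at which its call begins. There is no depth.
- hand_in(): hands the job in; it is judged then, once.
The state is a dict: "time": time; "joint_positions": joint angles; "qvel": joint speeds; "joint_torque": joint torques, N m; "eef_pos": TCP position; "ee_rot": TCP orientation; "wrist_force": force on the tool from outside, world axes, zero at the start; "torque": the same for the moment, N m; "gripper_width": opening from 0.0 (shut) to 1.0 (fully open); "gripper_force": force on a finger pad.
Only numpy, scipy, OpenCV 4.12 (cv2) and the standard library are available. Lean on these libraries where they do the work, as an engineer would, in place of code of your own. Each camera call takes 0.05 s, during which the arm holds its last target. There are 200 camera calls.

## Task

Lock the card-terminal stand to the counter: take the long locking bolt out of the plywood rack, put it down the stand's hollow post and, pressing it lightly against the spring at the bottom, feel for the place where the thread lets it drop in (turning it backwards finds it best). Then screw it clockwise until its knob sits fully home on the post, and let go. Never force the thread or overtighten it, and do not knock over or push about the paint pots, sand timer and pawns.

Things in the scene. Friction and masses are not known exactly. Their poses are not given: they have to be found in the camera images.
- locking_bolt: Steel locking bolt, 122.5 mm long, 0.20 to 0.33 kg, standing upright in the rack at first. Origin: centre of its flat tip (lower end); z up to the knob. From the tip: pilot 12 mm in diameter to 21 mm, plain shank 20 mm in diameter from 22 to 88.5 mm, then the knob, whose flat underside is the stop. Right-hand thread: clockwise seen from above drives it down.
- knob_grip (a point): On the bolt's axis, 113 mm above its tip (24.5 mm above the knob's underside): the height to grip, so that fingertips clear the post. The knob is round, black, knurled, 34 mm in diameter and 34 mm tall (88.5 to 122.5 mm above the tip), gripped from above by its sides at any yaw.
- lug_level (a point): On the bolt's axis, 5 mm above its tip, between its two stub threads (lugs 3.2 mm thick, about 5 mm long round the bolt, reaching out to 20 mm diameter, 180 degrees apart on the bolt's own +x and -x).
- stand: Black payment-terminal stand, fixed: steel foot plate 230 x 110 x 8 mm, a round light-grey hollow post 49 mm in diameter and 115 mm tall, and before it (towards the stand's -x) a sloping cradle with a card terminal, 10 mm or more lower than the post's top. Origin: on the counter, on the post's axis; z up.
- post_mouth (a point): Centre of the post's open mouth, 115 mm above the counter; the knob's underside ends here. The bore is a straight well 22 mm wide (1 mm clearance all round the shank), countersunk to 28 mm in its top 4 mm.
- thread_face (a point): Centre of the flat top of the thread, 70 mm down the well. Two entry slots 180 degrees apart, 66 degrees wide, at an angle that differs each time and cannot be seen. Elsewhere the lugs just ride on the flat (bolt tip 41.6 mm above the counter); at a slot they drop about 8 mm. There a solid stop blocks further anticlockwise turning, while clockwise they run down the thread.
- insert: Brass insert with the thread, fixed deep in the post; origin and axes as the stand's (they do not show the slots). Two-start, lead 15.6 mm a turn, 2 mm axial play, core hole 14.4 mm. Soft: more than 50 N between bolt and brass (both lugs and the spring together) spoils it. A push 3 to 6 N beyond the spring's is enough to feel the drop; 0.1 N m is snug.
- home_depth (a point): Where the bolt's tip is when home, 26.5 mm above the counter, 3.4 to 4 rad clockwise from the slot. A spring plunger pushes up on the tip from 44 mm above the counter downwards: 8 N at first touch, evenly rising to 14 N at home. So an unthreaded bolt rises when let go; a threaded one stays.
- rack: Plywood tool rack, fixed, 74 x 160 x 64 mm, long along its y. Origin: centre of its underside. The bolt stands on the 6 mm bottom board, in a 22.5 mm hole in the top board (56 to 62 mm high) at y = -45 mm of the rack; so the bolt's knob is 94.5 to 128.5 mm above the counter. Two screwdrivers, no taller than the knob, stand in it at y = +15 and +52 mm.
- paint_pot_blue: Bystander: hobby paint pot with black cap, 30 mm wide, 46 mm tall, behind the rack. Origin: centre of its underside.
- paint_pot_red: Bystander: hobby paint pot with white cap and red band, 30 mm wide, 46 mm tall, behind the rack. Origin: centre of its underside.
- sand_timer: Bystander: sand timer, 36 mm wide, 85 mm tall, behind the post. Origin: centre of its underside.
- blue_pawn: Bystander: blue wooden pawn, 22 mm wide, 35 mm tall, behind the post. Origin: centre of its underside.
- yellow_pawn: Bystander: yellow wooden pawn, 22 mm wide, 35 mm tall, left of the post. Origin: centre of its underside.
Mind the look-alikes: they are no part of the job. What is shaped like the locking_bolt but turquoise is not meant.

How it is judged:
On the way, in this order (a step that is already met when the one before it is completed fails the run):
1. the bolt is down the post, on the flat face of the thread or in its slot (z of locking_bolt in the frame of stand below 0.046 m and horizontal distance between locking_bolt and stand below 0.004 m and angle between locking_bolt's own z axis and vertical below 0.08 rad), for 0.1 s.
2. the thread has caught: both lugs are below the insert's face and the bolt is running down (z of locking_bolt in the frame of stand below 0.0315 m and angle between locking_bolt's own z axis and vertical below 0.06 rad), for 0.1 s.
At the end, for the whole second after the job is handed in: The bolt stands upright in the post with its knob's underside within 1.5 mm of the post's top, held down there by the thread against the spring; released and at rest (z of locking_bolt in the frame of stand below 0.028 m and horizontal distance between locking_bolt and stand below 0.003 m and angle between locking_bolt's own z axis and vertical below 0.05 rad and linear speed of locking_bolt below 0.01 m/s and contact force between the fingers and locking_bolt below 0.1 N); the robot touches nothing.
It fails at once if the thread is forced or overtightened (more than 50 N between bolt and brass insert) (contact force between locking_bolt and insert above 50 N).
It fails at once if a bystander is knocked over or pushed away (distance of any of paint_pot_blue, paint_pot_red, sand_timer, blue_pawn, yellow_pawn from where it was at the start of the episode above 0.025 m or angle between any of paint_pot_blue, paint_pot_red, sand_timer, blue_pawn, yellow_pawn's own z axis and vertical above 0.5 rad).
It also fails if it takes over 72 s, if anything falls off the work surface, if the arm or the gripper's body presses on something with over 40 N, if the wrist force passes 120 N, or if a joint passes its speed limit or range.

## Working session

There is one attempt and no reset: what is moved stays moved. The work goes in short steps, Python scripts to look and compute and a shell command to move; the robot and the scene stay as the last step left them, time stands still between calls to the robot, and variables do not carry over. Pictures are saved under pics/ and viewed, at most 10 in all, crops included, and the job is handed in when it is done.

```bash
mkdir -p pics; cat > h.py <<'E'
from rig import *
import numpy as np, cv2
def cam(im):
    f=240/np.tan(np.radians(im["fov_y"])/2)
    R=cv2.Rodrigues(np.array(im["rvec"],float))[0]; t=np.array(im["tvec"],float)
    return f,R,t
def ray(im,u,v):
    f,R,t=cam(im); xd=np.array([(u-im["cx"])/f,(v-im["cy"])/f]); x=xd.copy()
    for _ in range(30): x=xd/(1+im["k1"]*(x@x))
    d=R.T@np.array([x[0],x[1],1]); return -R.T@t,d/np.linalg.norm(d)
def onz(im,u,v,z):
    o,d=ray(im,u,v); return o+d*(z-o[2])/d[2]
def proj(im,p):
    f,R,t=cam(im); c=R@np.array(p,float)+t; x=c[:2]/c[2]; x=x*(1+im["k1"]*(x@x))
    return np.array([im["cx"],im["cy"]])+f*x
def tri(i1,p1,i2,p2):
    o1,d1=ray(i1,*p1);o2,d2=ray(i2,*p2)
    s=np.linalg.lstsq(np.c_[d1,-d2],o2-o1,rcond=None)[0]
    a=o1+d1*s[0];b=o2+d2*s[1]; return (a+b)/2,np.linalg.norm(a-b)
E
python3 - <<'E'
from h import *
for n in("side","top"):
    im=get_image(n); cv2.imwrite(f"pics/{n}0.png",im["pixels"][...,::-1])
    f,R,t=cam(im); print(n,f,im["cx"],im["cy"],im["k1"],(-R.T@t).round(3),R[2].round(2))
s=state();print({k:np.round(v,3) for k,v in s.items()})
E
```

```text
side 476.56958783337984 328.97147086567674 244.1517783928097 -0.026174519121013526 [ 0.617 -0.678  0.624] [-0.09  0.79 -0.61]
top 567.622636945346 316.11206859417115 240.5664316549752 -0.10865885633743601 [ 0.386 -0.03   0.991] [ 0.19  0.   -0.98]
{'time': np.float64(0.1), 'joint_positions': array([-1.389,  0.3  ,  1.522, -0.   ,  1.321, -0.067]), 'qvel': array([ 0.001, -0.002, -0.002,  0.001,  0.   , -0.   ]), 'joint_torque': array([ 1.0000e-03, -5.3264e+01, -3.5328e+01,  7.1000e-02,  2.4000e-02,
       -0.0000e+00]), 'eef_pos': array([ 0.135, -0.533,  0.302]), 'ee_rot': array([-3.116, -0.39 ,  0.   ]), 'wrist_force': array([ 0.515, -0.677,  0.552]), 'torque': array([-0.011,  0.03 , -0.043]), 'gripper_force': np.float64(0.0), 'gripper_width': np.float64(0.996)}
```

View pics/side0.png

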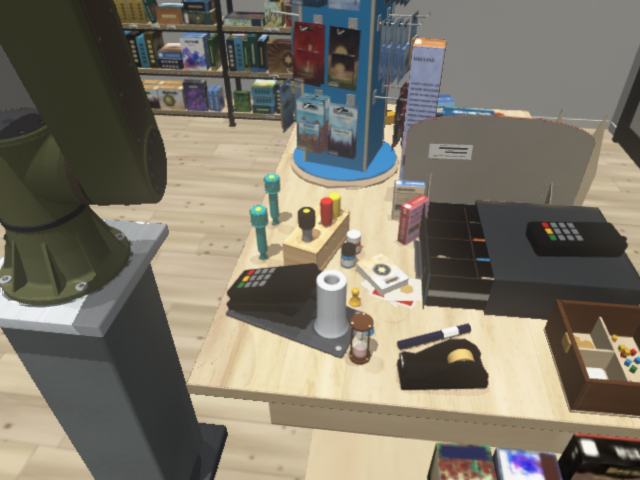

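View pics/top0.png

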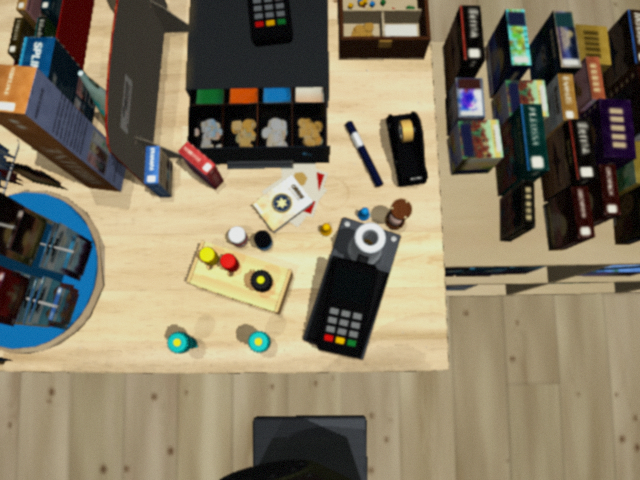

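Side view: black knob at about (307,213) in the plywood rack, and the post mouth at (332,278). In the top view they are at (261,281) and (370,238). Candidates for the bolt are the black knob at top (261,281) and the turquoise ones at (180,342) and (259,342). The black one standing in the rack fits the description. I'll confirm it in a crop and measure.

```bash
python3 - <<'E'
from h import *
T=get_image("top");S=get_image("side")
a=cv2.resize(T["pixels"][240:320,210:310],None,fx=4,fy=4,interpolation=3)
b=cv2.resize(S["pixels"][190:270,260:360],None,fx=4,fy=4,interpolation=3)
c=cv2.resize(T["pixels"][200:280,320:420],None,fx=4,fy=4,interpolation=3)
d=cv2.resize(S["pixels"][260:340,290:390],None,fx=4,fy=4,interpolation=3)
cv2.imwrite("pics/crop1.png",np.vstack([np.hstack([a,b]),np.hstack([c,d])])[:,:,::-1][:600*2])
im=cv2.imread("pics/crop1.png");print(im.shape)
cv2.imwrite("pics/crop1.png",cv2.resize(im,(750,600)))
def blobs(I,mask,box,mina=20):
    x0,y0,x1,y1=box; m=np.zeros(mask.shape,np.uint8); m[y0:y1,x0:x1]=mask[y0:y1,x0:x1]
    n,l,st,ce=cv2.connectedComponentsWithStats(m)
    return [(st[i].tolist(),ce[i].round(1)) for i in range(1,n) if st[i,4]>=mina]
tp=T["pixels"].astype(int);sp=S["pixels"].astype(int)
print("top dark knob",blobs(T,(tp.max(2)<75),(235,255,295,305)))
print("side dark knob",blobs(S,(sp.max(2)<75),(290,195,325,245)))
sat=lambda p:p.max(2)-p.min(2)
print("top post ring",blobs(T,(tp.min(2)>130)&(sat(tp)<30),(345,215,400,262)))
print("side post",blobs(S,(sp.min(2)>110)&(sat(sp)<35),(310,262,352,345)))
yel=lambda p:(p[...,0]>150)&(p[...,1]>130)&(p[...,2]<90)
print("yel",blobs(T,yel(tp),(245,265,280,300),3),blobs(S,yel(sp),(290,195,325,245),3))
for n,(p,z) in dict(knob=((261,281),.1285),post=((370,238),.115)).items(): print(n,onz(T,*p,z))
for n,(p,z) in dict(knob=((307,210),.1285),post=((331.5,279),.115)).items(): print(n,onz(S,*p,z))
E
```

```text
(640, 800, 3)
top dark knob [([251, 271, 21, 21, 267], array([261.3, 281.2]))]
side dark knob [([300, 218, 9, 10, 52], array([304.1, 223.1]))]
top post ring [([345, 221, 5, 6, 25], array([347. , 223.6])), ([355, 223, 31, 31, 594], array([369.8, 237.4])), ([391, 236, 6, 6, 26], array([393.3, 238.5]))]
side post [([341, 262, 11, 7, 62], array([346.2, 264.5])), ([314, 269, 35, 70, 1978], array([330.9, 304.3]))]
yel [([257, 276, 8, 8, 45], array([260.2, 279.4])), ([247, 284, 6, 6, 11], array([249.1, 285.9]))] [([303, 209, 7, 4, 20], array([305.9, 210.5]))]
knob [0.48720622 0.05508097 0.1285    ]
post [ 0.5549402  -0.11470244  0.115     ]
knob [0.49285128 0.05722807 0.1285    ]
post [ 0.55805661 -0.11422076  0.115     ]
```

View pics/crop1.png

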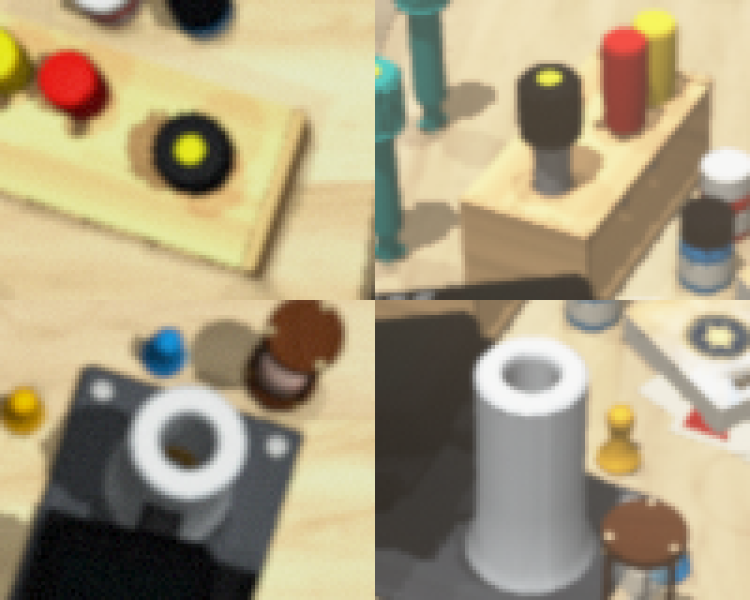

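The crop confirms it: a black knurled knob with a yellow dot, on a steel shank, in the rack. Dot at top (260,280), side (306,210.5). Post ring centre at top (370,237.6), side (331.5,280).

```bash
python3 - <<'E'
from h import *
T=get_image("top");S=get_image("side")
print("knob top",tri(T,(260.3,279.6),S,(306,210.6)))
print("post",tri(T,(369.9,237.6),S,(331.5,280)))
k=onz(T,260.3,279.6,.1285);print(k,proj(S,k)); p=onz(T,369.9,237.6,.115);print(p,proj(S,p))
# rack edge direction (top board z=.062) corners in top view
for c in((201,243),(293,268),(278,311),(186,285)): print(c,onz(T,*c,.062).round(3))
# others in top view
for n,c,z in(("red",(229,262),.12),("yel",(207,255),.12),("tq1",(259,342),.12),("tq2",(180,342),.12),("timer",(399,210),.085),("bpawn",(364,213),.035),("ypawn",(326,228),.035),("potW",(237,235),.046),("potB",(262,239),.046)): print(n,onz(T,*c,z).round(3))
E
```

```text
knob top (array([0.49027101, 0.056504  , 0.12724496]), np.float64(0.0015432283820456443))
post (array([ 0.55706566, -0.11453613,  0.11273868]), np.float64(0.0021160819009365343))
[0.48936987 0.05616749 0.1285    ] [305.07474919 210.18951752]
[ 0.55558313 -0.11456294  0.115     ] [329.93509806 279.02028993]
(201, 243) [0.56  0.163 0.062]
(293, 268) [0.516 0.009 0.062]
(278, 311) [0.446 0.034 0.062]
(186, 285) [0.489 0.186 0.062]
red [0.518 0.106 0.12 ]
yel [0.53  0.141 0.12 ]
tq1 [0.395 0.059 0.12 ]
tq2 [0.395 0.18  0.12 ]
timer [ 0.607 -0.167  0.085]
bpawn [ 0.615 -0.113  0.035]
ypawn [ 0.589 -0.047  0.035]
potW [0.576 0.105 0.046]
potB [0.569 0.062 0.046]
```

Measured heights (127 and 113 mm) agree with the text. The bolt lies 45 mm from the rack's centre, so it is in the right hole. I'll grip across the rack, fingers part-closed to clear the turquoise look-alike.

```bash
python3 -m creep '[[90,0.355,0.5895,0,0,0,1.043],[90,0.355,0.5895,0,0,0,1.043],[90,0.355,0.5895,0,0,0,1.043],[90,0.355,0.5895,0,0,0,1.043],[90,0.355,0.5895,0,0,0,1.043],[90,0.355,0.5895,0,0,0,1.043],[90,0.355,0.5895,0,0,0,1.043],[90,0.355,0.5895,0,0,0,1.043],[90,0.355,0.5895,0,0,0,1.043],[90,0.355,0.5895,0,0,0,1.043],[90,0.355,0.5895,0,0,0,1.043],[90,0.355,0.5895,0,0,0,1.043]]'
```

```text
time: 1.5
eef_pos: [0.4456, -0.0169, 0.3029]
ee_rot: [2.508, 1.891, 0.001]
wrist_force: [1.7, -1.7, 0.6]
gripper_width: 0.644
gripper_force: 0.0
```

```bash
python3 -m creep '[[90,0.044,0.073,0,0,0,0],[90,0.044,0.073,0,0,0,0],[90,0.044,0.073,0,0,0,0],[90,0.044,0.073,0,0,0,0]]'
python3 - <<'E'
from h import *
s=state();print(s["eef_pos"],s["ee_rot"],s["wrist_force"],s["joint_positions"])
S=get_image("side");T=get_image("top")
e=s["eef_pos"]
print("tip exp side",proj(S,[e[0],e[1],e[2]-.097]),"top",proj(T,[e[0],e[1],e[2]-.097]))
cv2.imwrite("pics/c2.png",np.hstack([cv2.resize(S["pixels"][90:250,230:390],(400,400)),cv2.resize(T["pixels"][200:360,180:340],(400,400))])[:,:,::-1])
E
```

```text
time: 1.9
eef_pos: [0.4889, 0.0543, 0.3023]
ee_rot: [-2.507, -1.893, 0.001]
wrist_force: [0.0, -0.3, 0.4]
gripper_width: 0.647
gripper_force: 0.0
[0.48887534 0.0542923  0.30229339] [-2.50713865e+00 -1.89250604e+00  1.09169301e-03] [ 0.02323874 -0.27750062  0.35356839] [ 3.61609315e-02  1.70769372e-01  1.68128109e+00 -1.05200514e-04
  1.29031975e+00  3.13794485e-01]
tip exp side [303.46545557 174.57561887] top [256.17704304 273.42499241]
```

View pics/c2.png

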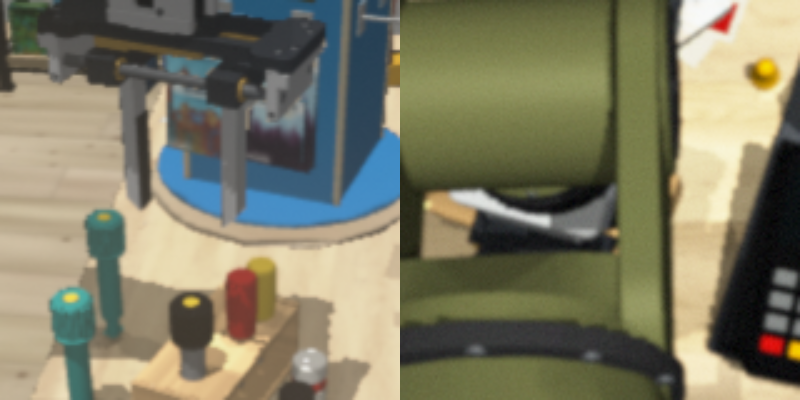

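The side view shows the fingertips at about (304,176), where projection predicts (303.5,174.6), so camera and arm agree. The top view is blocked by the arm. Descending and gripping.

```bash
python3 -m creep '[[90,0.001,0.002,-0.03,0,0,0],[90,0.001,0.002,-0.06,0,0,0],[90,0.001,0.002,-0.085,0,0,0],[90,0.001,0.002,-0.1,0,0,0],[90,0.001,0.002,-0.105,0,0,0],[255,0.001,0.002,-0.105,0,0,0],[255,0.001,0.002,-0.105,0,0,0],[255,0.001,0.002,-0.105,0,0,0],[255,0.001,0.002,-0.105,0,0,0],[255,0.001,0.002,-0.105,0,0,0]]' 25
```

```text
time: 3.0
eef_pos: [0.4902, 0.056, 0.1984]
ee_rot: [2.508, 1.891, 0.002]
wrist_force: [-0.8, -0.6, 5.6]
gripper_width: 0.358
gripper_force: 25.0
```

```bash
python3 -m creep '[[255,0,0,0.03,0,0,0],[255,0,0,0.07,0,0,0],[255,0,0,0.11,0,0,0],[255,0,0,0.14,0,0,0],[255,0.01,-0.03,0.14,0,0,-0.14],[255,0.025,-0.065,0.14,0,0,-0.28],[255,0.04,-0.1,0.14,0,0,-0.42],[255,0.055,-0.135,0.14,0,0,-0.56],[255,0.063,-0.16,0.14,0,0,-0.7],[255,0.067,-0.1705,0.14,0,0,-0.84],[255,0.067,-0.1705,0.14,0,0,-0.9],[255,0.067,-0.1705,0.14,0,0,-0.9]]' 30
python3 - <<'E'
from h import *
s=state();print(s["eef_pos"],s["ee_rot"],s["wrist_force"],s["joint_positions"])
S=get_image("side");e=s["eef_pos"]
for d in(.0665,.097,.191): print(d,proj(S,[e[0],e[1],e[2]-d]))
print("post",proj(S,[.5566,-.1145,.115]))
cv2.imwrite("pics/c3.png",cv2.resize(S["pixels"][170:330,260:420],(600,600),interpolation=3)[:,:,::-1])
cv2.imwrite("pics/S3.png",S["pixels"][:,:,::-1])
E
```

```text
time: 4.2
eef_pos: [0.5569, -0.1149, 0.337]
ee_rot: [-3.081, -0.609, 0.002]
wrist_force: [-0.5, 0.6, -3.3]
gripper_width: 0.357
gripper_force: 30.0
[ 0.55686263 -0.11486857  0.33703818] [-3.08133974e+00 -6.09197737e-01  1.77296549e-03] [-0.47970266  0.58032926 -3.28149509] [-2.67851878e-01  3.18553311e-01  1.41663995e+00  4.09734348e-05
  1.40768136e+00  9.12561138e-01]
0.0665 [331.34403939 196.01238675]
0.097 [331.20632134 214.14778802]
0.191 [330.82455381 264.3164009 ]
post [330.57303849 279.04434775]
```

View pics/c3.png

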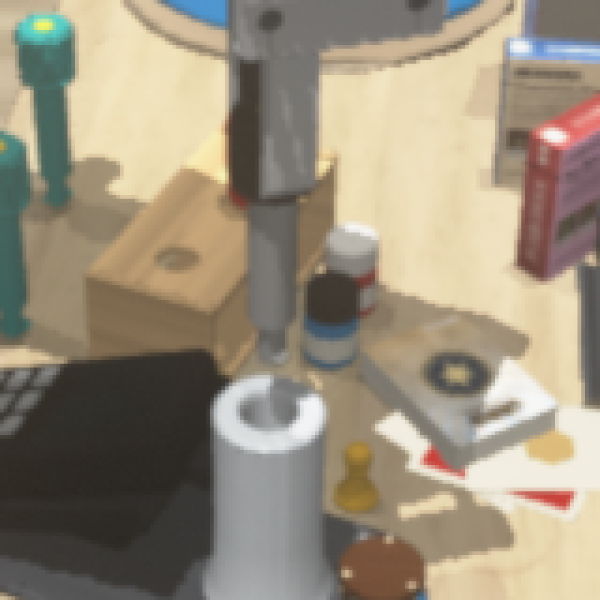

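The bolt hangs straight with its tip at (332.5,266), over the mouth at (331.7,279.6). It sits about 1 mm too far in +x, within the 4 mm countersink allowance. I'll correct slightly and lower gently.

```bash
python3 -m creep '[[255,-0.0008,0.0003,-0.01,0,0,0],[255,-0.0008,0.0003,-0.02,0,0,0],[255,-0.0008,0.0003,-0.026,0,0,0],[255,-0.0008,0.0003,-0.031,0,0,0],[255,-0.0008,0.0003,-0.035,0,0,0],[255,-0.0008,0.0003,-0.038,0,0,0],[255,-0.0008,0.0003,-0.038,0,0,0]]'
```

```text
time: 4.95
eef_pos: [0.5561, -0.1143, 0.2993]
ee_rot: [-3.081, -0.611, 0.001]
wrist_force: [-0.4, 0.3, -2.4]
gripper_width: 0.356
gripper_force: 30.0
```

```bash
python3 -m creep '[[255,0,0,-0.003,0,0,0],[255,0,0,-0.006,0,0,0],[255,0,0,-0.009,0,0,0],[255,0,0,-0.012,0,0,0],[255,0,0,-0.012,0,0,0]]'
```

```text
time: 5.45
eef_pos: [0.556, -0.1142, 0.2871]
ee_rot: [-3.081, -0.612, 0.001]
wrist_force: [0.5, -0.7, -2.7]
gripper_width: 0.356
gripper_force: 30.0
```

```bash
python3 -m creep '[[255,0,0,-0.004,0,0,0],[255,0,0,-0.008,0,0,0],[255,0,0,-0.012,0,0,0],[255,0,0,-0.016,0,0,0],[255,0,0,-0.016,0,0,0]]'
```

```text
time: 5.95
eef_pos: [0.556, -0.1142, 0.2709]
ee_rot: [-3.081, -0.611, 0.001]
wrist_force: [0.1, 0.2, -2.8]
gripper_width: 0.359
gripper_force: 30.0
```

```bash
python3 -m creep '[[255,0,0,-0.005,0,0,0],[255,0,0,-0.01,0,0,0],[255,0,0,-0.015,0,0,0],[255,0,0,-0.02,0,0,0],[255,0,0,-0.025,0,0,0],[255,0,0,-0.03,0,0,0],[255,0,0,-0.03,0,0,0]]'
```

```text
time: 6.65
eef_pos: [0.556, -0.1142, 0.2408]
ee_rot: [-3.081, -0.611, 0.002]
wrist_force: [-0.8, 0.6, -3.0]
gripper_width: 0.358
gripper_force: 30.0
```

```bash
python3 -m creep '[[255,0,0,-0.001,0,0,0],[255,0,0,-0.002,0,0,0],[255,0,0,-0.003,0,0,0],[255,0,0,-0.004,0,0,0],[255,0,0,-0.004,0,0,0]]'; python3 -m creep '[[255,0,0,-0.001,0,0,0],[255,0,0,-0.001,0,0,0]]'
```

```text
time: 7.15
eef_pos: [0.5561, -0.1143, 0.2375]
ee_rot: [-3.081, -0.611, 0.0]
wrist_force: [-0.6, 0.9, -2.5]
gripper_width: 0.355
gripper_force: 30.0
time: 7.35
eef_pos: [0.5562, -0.1143, 0.2367]
ee_rot: [3.081, 0.611, 0.0]
wrist_force: [0.0, 0.4, -2.5]
gripper_width: 0.356
gripper_force: 30.0
```

```bash
python3 -m creep '[[255,0,0,-0.001,0,0,0],[255,0,0,-0.001,0,0,0]]'; python3 -m creep '[[255,0,0,-0.001,0,0,0],[255,0,0,-0.001,0,0,0]]'
```

```text
time: 7.55
eef_pos: [0.5564, -0.1143, 0.2363]
ee_rot: [3.081, 0.611, 0.002]
wrist_force: [-2.0, -0.1, 5.4]
gripper_width: 0.354
gripper_force: 30.0
time: 7.75
eef_pos: [0.5563, -0.1143, 0.2352]
ee_rot: [3.081, 0.611, 0.001]
wrist_force: [-1.5, 0.4, 5.8]
gripper_width: 0.361
gripper_force: 30.0
```

```bash
python3 -m creep '[[255,0,0,-0.001,0,0,0],[255,0,0,-0.001,0,0,0]]'; python3 -m creep '[[255,0,0,-0.0005,0,0,0],[255,0,0,-0.0005,0,0,0]]'; 
```

```text
time: 7.95
eef_pos: [0.5564, -0.1142, 0.2343]
ee_rot: [3.081, 0.612, 0.002]
wrist_force: [-0.6, 0.3, 5.9]
gripper_width: 0.356
gripper_force: 30.0
time: 8.15
eef_pos: [0.5564, -0.1143, 0.2341]
ee_rot: [3.081, 0.611, 0.002]
wrist_force: [-2.0, 1.3, 8.4]
gripper_width: 0.352
gripper_force: 30.0
```

```bash
python3 -m creep '[[255,0,0,-0.0004,0,0,0],[255,0,0,-0.0004,0,0,0]]'; python3 -m creep '[[255,0,0,0,0,0,0.12],[255,0,0,0,0,0,0.24],[255,0,0,0,0,0,0.24]]'
```

```text
time: 8.35
eef_pos: [0.5565, -0.1142, 0.234]
ee_rot: [3.081, 0.611, 0.003]
wrist_force: [-2.1, 1.3, 9.8]
gripper_width: 0.36
gripper_force: 30.0
time: 8.65
eef_pos: [0.5566, -0.1144, 0.234]
ee_rot: [2.983, 0.982, 0.003]
wrist_force: [0.3, 0.2, 9.8]
gripper_width: 0.357
gripper_force: 30.0
```

```bash
for i in 1 ; do python3 -m creep '[[255,0,0,0,0,0,0.12],[255,0,0,0,0,0,0.24],[255,0,0,0,0,0,0.24]]' 22;  done; python3 -m creep '[[255,0,0,0,0,0,0.12],[255,0,0,0,0,0,0.24],[255,0,0,0,0,0,0.24]]'
```

```text
time: 8.95
eef_pos: [0.5566, -0.1144, 0.234]
ee_rot: [2.843, 1.332, 0.003]
wrist_force: [0.1, -0.3, 8.8]
gripper_width: 0.352
gripper_force: 22.0
time: 9.25
eef_pos: [0.5567, -0.1144, 0.234]
ee_rot: [2.663, 1.663, 0.003]
wrist_force: [-0.3, -1.0, 9.1]
gripper_width: 0.358
gripper_force: 22.0
```

```bash
python3 -m creep '[[255,0,0,-0.0003,0,0,0.12],[255,0,0,-0.0003,0,0,0.24],[255,0,0,-0.0003,0,0,0.24]]' 22; python3 -m creep '[[255,0,0,0,0,0,0.12],[255,0,0,0,0,0,0.24],[255,0,0,0,0,0,0.24]]'
```

```text
time: 9.55
eef_pos: [0.5568, -0.1145, 0.2339]
ee_rot: [2.444, 1.969, 0.003]
wrist_force: [-0.0, 0.0, 10.7]
gripper_width: 0.359
gripper_force: 22.0
time: 9.85
eef_pos: [0.5568, -0.1145, 0.2339]
ee_rot: [2.191, 2.247, 0.003]
wrist_force: [-0.1, 1.0, 10.4]
gripper_width: 0.357
gripper_force: 22.0
```

```bash
python3 -m creep '[[255,0,0,0,0,0,0.12],[255,0,0,0,0,0,0.24],[255,0,0,0,0,0,0.24]]' 22; python3 -m creep '[[255,0,0,0,0,0,0.12],[255,0,0,0,0,0,0.24],[255,0,0,0,0,0,0.24]]'
```

```text
time: 10.15
eef_pos: [0.5568, -0.1144, 0.2338]
ee_rot: [1.906, 2.493, 0.002]
wrist_force: [0.3, 0.1, 8.9]
gripper_width: 0.356
gripper_force: 22.0
time: 10.45
eef_pos: [0.5566, -0.1143, 0.2333]
ee_rot: [1.594, 2.704, 0.001]
wrist_force: [0.1, 0.2, 6.3]
gripper_width: 0.354
gripper_force: 22.0
```

Force fell to the spring's own level and z dropped, so the slot is found. Lowering straight into it.

```bash
python3 -m creep '[[255,0,0,-0.001,0,0,0],[255,0,0,-0.002,0,0,0],[255,0,0,-0.002,0,0,0]]' 22; python3 -m creep '[[255,0,0,-0.001,0,0,0],[255,0,0,-0.002,0,0,0],[255,0,0,-0.002,0,0,0]]'
```

```text
time: 10.75
eef_pos: [0.5566, -0.1143, 0.2313]
ee_rot: [1.6, 2.701, 0.001]
wrist_force: [0.8, 1.0, 6.5]
gripper_width: 0.356
gripper_force: 22.0
time: 11.05
eef_pos: [0.5566, -0.1144, 0.2294]
ee_rot: [1.6, 2.701, 0.001]
wrist_force: [1.0, -0.1, 7.1]
gripper_width: 0.357
gripper_force: 22.0
```

```bash
python3 -m creep '[[255,0,0,-0.001,0,0,0],[255,0,0,-0.0015,0,0,0],[255,0,0,-0.0015,0,0,0]]' 22; python3 -m creep '[[255,0,0,-0.0005,0,0,0],[255,0,0,-0.001,0,0,0],[255,0,0,-0.001,0,0,0]]';python3 -c "
from h import *
s=state();print(s['joint_positions'],s['torque'])"
```

```text
time: 11.35
eef_pos: [0.5566, -0.1144, 0.228]
ee_rot: [1.6, 2.701, 0.001]
wrist_force: [0.0, 0.6, 8.1]
gripper_width: 0.357
gripper_force: 22.0
time: 11.65
eef_pos: [0.5567, -0.1144, 0.227]
ee_rot: [1.6, 2.701, 0.001]
wrist_force: [0.5, 0.3, 7.7]
gripper_width: 0.356
gripper_force: 22.0
[-2.67132252e-01  4.10382046e-01  1.55480046e+00  3.24041449e-05
  1.17380706e+00 -7.68135310e-01] [ 0.05871242 -0.13227143 -0.00811176]
```

```bash
python3 -m creep '[[255,0,0,-0.0003,0,0,-0.12],[255,0,0,-0.0006,0,0,-0.24],[255,0,0,-0.0006,0,0,-0.24]]' 22; python3 -m creep '[[255,0,0,-0.0003,0,0,-0.12],[255,0,0,-0.0006,0,0,-0.24],[255,0,0,-0.0006,0,0,-0.24]]';python3 -c "
from h import *
s=state();print(s['joint_positions'][5],s['torque'])"
```

```text
time: 11.95
eef_pos: [0.5566, -0.1144, 0.2265]
ee_rot: [1.918, 2.486, 0.001]
wrist_force: [-0.6, -0.1, 9.2]
gripper_width: 0.358
gripper_force: 22.0
time: 12.25
eef_pos: [0.5566, -0.1145, 0.2259]
ee_rot: [2.201, 2.238, 0.002]
wrist_force: [-0.1, -0.1, 8.3]
gripper_width: 0.358
gripper_force: 22.0
-0.2837634111960382 [-0.05613224 -0.00059386  0.07860817]
```

```bash
python3 -m creep '[[255,0,0,-0.0003,0,0,-0.12],[255,0,0,-0.0006,0,0,-0.24],[255,0,0,-0.0009,0,0,-0.36],[255,0,0,-0.0009,0,0,-0.36]]' 22;python3 -c "
from h import *
s=state();print(s['joint_positions'][5],s['torque'])"; python3 -m creep '[[255,0,0,-0.0003,0,0,-0.12],[255,0,0,-0.0006,0,0,-0.24],[255,0,0,-0.0009,0,0,-0.36],[255,0,0,-0.0009,0,0,-0.36]]';python3 -c "
from h import *
s=state();print(s['joint_positions'][5],s['torque'])"
```

```text
time: 12.65
eef_pos: [0.5566, -0.1145, 0.225]
ee_rot: [2.567, 1.808, 0.002]
wrist_force: [-0.7, -0.7, 9.1]
gripper_width: 0.356
gripper_force: 22.0
0.0762500397830192 [-0.08944585 -0.00980776  0.08546955]
time: 13.05
eef_pos: [0.5567, -0.1145, 0.2241]
ee_rot: [2.849, 1.319, 0.003]
wrist_force: [-0.2, -0.0, 8.7]
gripper_width: 0.356
gripper_force: 22.0
0.4362130281832326 [-0.04317721  0.06767159  0.01099992]
```

```bash
for a in 1; do python3 -m creep '[[255,0,0,-0.0003,0,0,-0.12],[255,0,0,-0.0006,0,0,-0.24],[255,0,0,-0.0009,0,0,-0.36],[255,0,0,-0.0009,0,0,-0.36]]' 22;python3 -c "
from h import *
s=state();print(s['joint_positions'][5],s['torque'])"; done; python3 -m creep '[[255,0,0,-0.0003,0,0,-0.12],[255,0,0,-0.0006,0,0,-0.24],[255,0,0,-0.0009,0,0,-0.36],[255,0,0,-0.0009,0,0,-0.36]]';python3 -c "
from h import *
s=state();print(s['joint_positions'][5],s['torque'])"
```

```text
time: 13.45
eef_pos: [0.5566, -0.1144, 0.2233]
ee_rot: [3.04, 0.788, 0.003]
wrist_force: [-0.6, 0.4, 9.9]
gripper_width: 0.355
gripper_force: 22.0
0.7962136396116124 [ 0.00540089  0.21789941 -0.00303824]
time: 13.85
eef_pos: [0.5566, -0.1144, 0.2224]
ee_rot: [3.132, 0.231, 0.004]
wrist_force: [-0.2, 1.0, 9.9]
gripper_width: 0.354
gripper_force: 22.0
1.1562146430441336 [ 0.1131813   0.24894684 -0.00505805]
```

```bash
for a in 1; do python3 -m creep '[[255,0,0,-0.0003,0,0,-0.12],[255,0,0,-0.0006,0,0,-0.24],[255,0,0,-0.0009,0,0,-0.36],[255,0,0,-0.0009,0,0,-0.36]]' 22;python3 -c "
from h import *
s=state();print(s['joint_positions'][5],s['torque'])"; done; python3 -m creep '[[255,0,0,-0.0003,0,0,-0.12],[255,0,0,-0.0006,0,0,-0.24],[255,0,0,-0.0009,0,0,-0.36],[255,0,0,-0.0009,0,0,-0.36]]';python3 -c "
from h import *
s=state();print(s['joint_positions'][5],s['torque'])"
```

```text
time: 14.25
eef_pos: [0.5566, -0.1143, 0.2215]
ee_rot: [3.124, -0.333, 0.004]
wrist_force: [-1.2, 1.2, 10.8]
gripper_width: 0.355
gripper_force: 22.0
1.5162171135914977 [ 0.26738449  0.20291475 -0.04568317]
time: 14.65
eef_pos: [0.5566, -0.1143, 0.2206]
ee_rot: [-3.014, 0.887, -0.004]
wrist_force: [-0.6, 0.6, 10.4]
gripper_width: 0.356
gripper_force: 22.0
1.876206453225369 [ 0.36287754  0.27974164 -0.02834928]
```

```bash
python3 -m creep '[[255,0,0,-0.0003,0,0,-0.12],[255,0,0,-0.0006,0,0,-0.24],[255,0,0,-0.0006,0,0,-0.24]]' 20;python3 -c "
from h import *
s=state();print(s['joint_positions'][5],s['torque'])"; python3 -m creep '[[255,0,0,-0.0003,0,0,-0.12],[255,0,0,-0.0006,0,0,-0.24],[255,0,0,-0.0006,0,0,-0.24]]';python3 -c "
from h import *
s=state();print(s['joint_positions'][5],s['torque'])"
```

```text
time: 14.95
eef_pos: [0.5566, -0.1143, 0.2201]
ee_rot: [-2.885, 1.241, -0.004]
wrist_force: [-1.7, 1.4, 10.2]
gripper_width: 0.357
gripper_force: 20.0
2.1161880625653815 [ 0.42811372  0.27398661 -0.00456643]
time: 15.25
eef_pos: [0.5567, -0.1143, 0.2195]
ee_rot: [-2.716, 1.578, -0.004]
wrist_force: [-0.3, 0.5, 10.4]
gripper_width: 0.357
gripper_force: 20.0
2.3562089395280106 [ 0.39404008  0.26459624 -0.03527043]
```

Not home yet and joint 6 is near its limit. The bolt is threaded, so I'll release, wind back, and regrip.

```bash
python3 -m creep '[[130,0,0,0,0,0,0],[120,0,0,0,0,0,0],[120,0,0,0,0,0,0],[120,0,0,0,0,0,0.14],[120,0,0,0,0,0,0.28],[120,0,0,0,0,0,0.42],[120,0,0,0,0,0,0.56],[120,0,0,0,0,0,0.7],[120,0,0,0,0,0,0.84],[120,0,0,0,0,0,0.98],[120,0,0,0,0,0,1.12],[120,0,0,0,0,0,1.12]]'; python3 -m creep '[[120,0,0,0,0,0,0.14],[120,0,0,0,0,0,0.28],[120,0,0,0,0,0,0.42],[120,0,0,0,0,0,0.56],[120,0,0,0,0,0,0.7],[120,0,0,0,0,0,0.7]]'
python3 - <<'E'
from h import *
s=state();print(s['joint_positions'][5],s['torque'])
S=get_image("side");print(proj(S,[.5566,-.1145,.149]),proj(S,[.5566,-.1145,.115]))
cv2.imwrite("pics/c4.png",cv2.resize(S["pixels"][200:320,270:390],(600,600),interpolation=3)[:,:,::-1])
E
```

```text
time: 16.45
eef_pos: [0.5561, -0.1143, 0.2179]
ee_rot: [-3.139, -0.117, 0.001]
wrist_force: [0.5, 0.1, -1.6]
gripper_width: 0.53
gripper_force: 0.0
time: 17.05
eef_pos: [0.5561, -0.1143, 0.218]
ee_rot: [-2.911, -1.18, 0.0]
wrist_force: [1.0, -1.0, 0.0]
gripper_width: 0.527
gripper_force: 0.0
0.5334423920249282 [-0.07535184 -0.03098729 -0.05345208]
[330.69379501 262.69036169] [330.57303849 279.04434775]
```

View pics/c4.png

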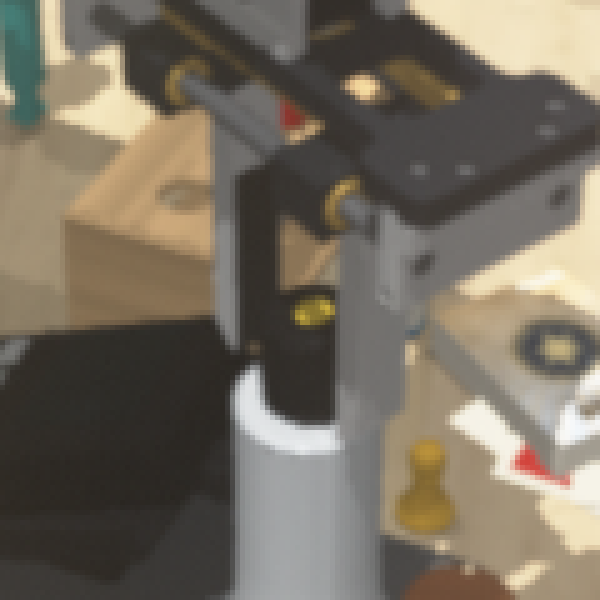

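Knob just above the post top, bolt held by the thread, dot at (332.8,262.2). Regripping lightly and finishing in small turns with torque checks.

```bash
python3 -m creep '[[255,0,0,0,0,0,0],[255,0,0,0,0,0,0],[255,0,0,0,0,0,0],[255,0,0,0,0,0,0]]' 14;python3 -c "
from h import *
s=state();print(s['joint_positions'][5],s['torque'])"; python3 -m creep '[[255,0,0,-0.0002,0,0,-0.1],[255,0,0,-0.0004,0,0,-0.2],[255,0,0,-0.0004,0,0,-0.2]]';python3 -c "
from h import *
s=state();print(s['joint_positions'][5],s['torque'])"
```

```text
time: 17.5
eef_pos: [0.5562, -0.1143, 0.2182]
ee_rot: [2.911, 1.181, 0.0]
wrist_force: [-0.1, 0.4, 0.1]
gripper_width: 0.359
gripper_force: 14.0
0.5330249214526507 [-0.19130179 -0.27852384 -0.01504913]
time: 17.8
eef_pos: [0.5561, -0.1142, 0.2177]
ee_rot: [-3.015, -0.882, 0.0]
wrist_force: [-0.7, -0.3, -0.3]
gripper_width: 0.359
gripper_force: 14.0
0.7341854591984899 [ 0.10672006 -0.04041797 -0.01023005]
```

```bash
python3 -m creep '[[255,0,0,-0.0002,0,0,-0.1],[255,0,0,-0.0004,0,0,-0.2],[255,0,0,-0.0004,0,0,-0.2]]';python3 -c "
from h import *
s=state();print(s['joint_positions'][5],s['torque'])"; python3 -m creep '[[255,0,0,-0.0002,0,0,-0.1],[255,0,0,-0.0004,0,0,-0.2],[255,0,0,-0.0004,0,0,-0.2]]';python3 -c "
from h import *
s=state();print(s['joint_positions'][5],s['torque'])"
```

```text
time: 18.1
eef_pos: [0.5561, -0.1142, 0.2173]
ee_rot: [-3.087, -0.582, 0.0]
wrist_force: [0.2, 1.2, -0.8]
gripper_width: 0.355
gripper_force: 14.0
0.9312163952559751 [ 0.27852091 -0.04777089 -0.01037846]
time: 18.4
eef_pos: [0.5561, -0.1142, 0.2168]
ee_rot: [-3.129, -0.273, 0.0]
wrist_force: [1.1, 0.2, -0.5]
gripper_width: 0.361
gripper_force: 14.0
1.1293519232409008 [ 0.36269368 -0.05274951  0.02510853]
```

```bash
python3 -m creep '[[255,0,0,-0.0002,0,0,-0.1],[255,0,0,-0.0003,0,0,-0.15],[255,0,0,-0.0003,0,0,-0.15]]';python3 -c "
from h import *
s=state();print(s['joint_positions'][5],s['torque'])"; python3 -m creep '[[255,0,0,-0.0001,0,0,-0.08],[255,0,0,-0.0002,0,0,-0.15],[255,0,0,-0.0002,0,0,-0.15]]'
python3 - <<'E'
from h import *
s=state();print(s['joint_positions'][5],s['torque'])
S=get_image("side")
cv2.imwrite("pics/c5.png",cv2.resize(S["pixels"][200:320,270:390],(600,600),interpolation=3)[:,:,::-1])
E
```

```text
time: 18.7
eef_pos: [0.5561, -0.1141, 0.2168]
ee_rot: [-3.141, -0.042, 0.0]
wrist_force: [-1.0, 1.9, 1.8]
gripper_width: 0.359
gripper_force: 14.0
1.2772247387005558 [0.56662241 0.07848443 0.10787245]
time: 19.0
eef_pos: [0.5562, -0.1141, 0.2166]
ee_rot: [-3.135, 0.195, -0.0]
wrist_force: [0.2, 3.8, 1.3]
gripper_width: 0.355
gripper_force: 14.0
1.4280386347901197 [ 0.66851863 -0.07425588  0.06178704]
```

View pics/c5.png

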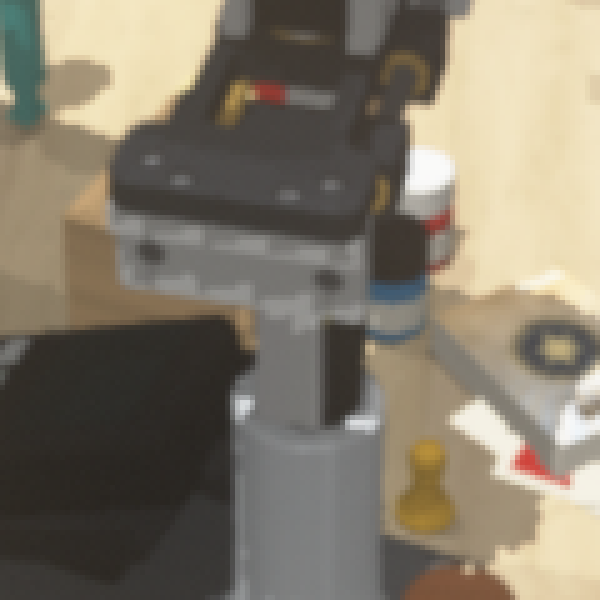

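The knob is hidden behind the finger here. But torque has risen to about 0.1 N m, z has stopped dropping and side force is up, so the knob looks seated. Releasing, backing off and checking.

```bash
python3 -m creep '[[130,0,0,0,0,0,0],[110,0,0,0,0,0,0],[100,0,0,0,0,0,0],[90,0,0,0,0,0,0],[90,0,0,0,0,0,0],[90,0,0,0.03,0,0,0],[90,0,0,0.07,0,0,0],[90,0,0,0.11,0,0,0],[90,0,0,0.14,0,0,0],[90,0,0,0.14,0,0,0]]'
python3 - <<'E'
from h import *
s=state();print(s['joint_positions'][5],s['wrist_force'])
S=get_image("side")
for z in(.149,.1505,.152): print(z,proj(S,[.5566,-.1145,z]))
p=S["pixels"].astype(int);m=((p[...,0]>150)&(p[...,1]>130)&(p[...,2]<90)).astype(np.uint8);m[:, :315]=0;m[:,350:]=0;m[:245]=0;m[275:]=0
print("dot",cv2.connectedComponentsWithStats(m)[2:])
cv2.imwrite("pics/c6.png",cv2.resize(S["pixels"][235:315,290:370],(640,600),interpolation=3)[:,:,::-1])
E
```

```text
time: 20.05
eef_pos: [0.5566, -0.1144, 0.3609]
ee_rot: [3.134, -0.201, 0.011]
wrist_force: [0.3, 0.4, 0.1]
gripper_width: 0.643
gripper_force: 0.0
1.4315772693328979 [0.34355404 0.38159664 0.100011  ]
0.149 [330.69379501 262.69036169]
0.1505 [330.69927726 261.94753528]
0.152 [330.70477297 261.20285328]
dot (array([[     0,      0,    640,    480, 307200]], dtype=int32), array([[319.5, 239.5]]))
```

View pics/c6.png

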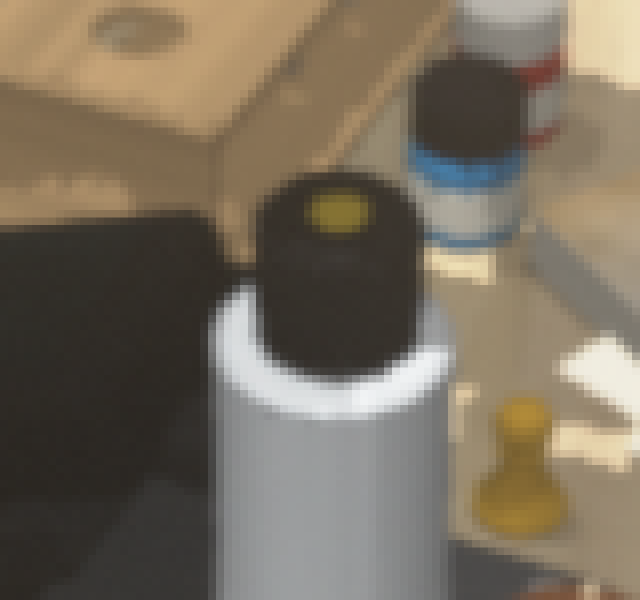

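Knob appears seated, dot at (332.5,263.3) against about (331.6,263.1) predicted for home. Bystanders are undisturbed. I'll confirm snugness with one light regrip and a small turn.

```bash
python3 -m creep '[[90,0,0,-0.04,0,0,0],[90,0,0,-0.08,0,0,0],[90,0,0,-0.11,0,0,0],[90,0,0,-0.13,0,0,0],[90,0,0,-0.138,0,0,0],[90,0,0,-0.138,0,0,0],[255,0,0,-0.138,0,0,0],[255,0,0,-0.138,0,0,0],[255,0,0,-0.138,0,0,0],[255,0,0,-0.138,0,0,0],[255,0,0,-0.138,0,0,0]]' 8
python3 -c "
from h import *
s=state();print(s['joint_positions'][5],s['torque'])"; python3 -m creep '[[255,0,0,0,0,0,-0.06],[255,0,0,0,0,0,-0.12]]';python3 -c "
from h import *
s=state();print(s['joint_positions'][5],s['torque'])"
python3 -m creep '[[255,0,0,0,0,0,-0.06],[255,0,0,0,0,0,-0.12]]';python3 -c "
from h import *
s=state();print(s['joint_positions'][5],s['torque'])"
```

```text
time: 21.2
eef_pos: [0.5563, -0.1143, 0.219]
ee_rot: [3.135, -0.201, 0.001]
wrist_force: [-1.4, -0.8, 3.7]
gripper_width: 0.358
gripper_force: 8.0
1.4318538540717054 [ 0.04128474  0.22904392 -0.0253289 ]
time: 21.4
eef_pos: [0.5563, -0.1141, 0.219]
ee_rot: [-3.117, 0.392, -0.001]
wrist_force: [-0.8, 1.1, 3.4]
gripper_width: 0.36
gripper_force: 8.0
1.5539906878394714 [0.27717551 0.10509605 0.1930094 ]
time: 21.6
eef_pos: [0.5562, -0.114, 0.2189]
ee_rot: [-3.088, 0.578, -0.001]
wrist_force: [-0.7, 2.7, 3.1]
gripper_width: 0.36
gripper_force: 8.0
1.6741500059956065 [0.49989107 0.18704034 0.16727163]
```

Torque went to 0.17–0.19 N m and held while z stayed put. Running torque was near zero, so the knob is hard home and I stop here.

```bash
python3 -m creep '[[130,0,0,0,0,0,0],[110,0,0,0,0,0,0],[90,0,0,0,0,0,0],[90,0,0,0,0,0,0],[90,0,0,0.03,0,0,0],[90,0,0,0.07,0,0,0],[90,0,0,0.11,0,0,0],[90,0,0,0.14,0,0,0],[90,0,0,0.14,0,0,0],[90,0,0,0.14,0,0,0]]'
python3 - <<'E'
from h import *
S=get_image("side")
cv2.imwrite("pics/c7.png",cv2.resize(S["pixels"][235:315,290:370],(640,600),interpolation=3)[:,:,::-1])
E
```

```text
time: 22.6
eef_pos: [0.5561, -0.1143, 0.3583]
ee_rot: [3.089, -0.575, 0.0]
wrist_force: [-0.2, -0.3, -0.6]
gripper_width: 0.651
gripper_force: 0.0
```

View pics/c7.png

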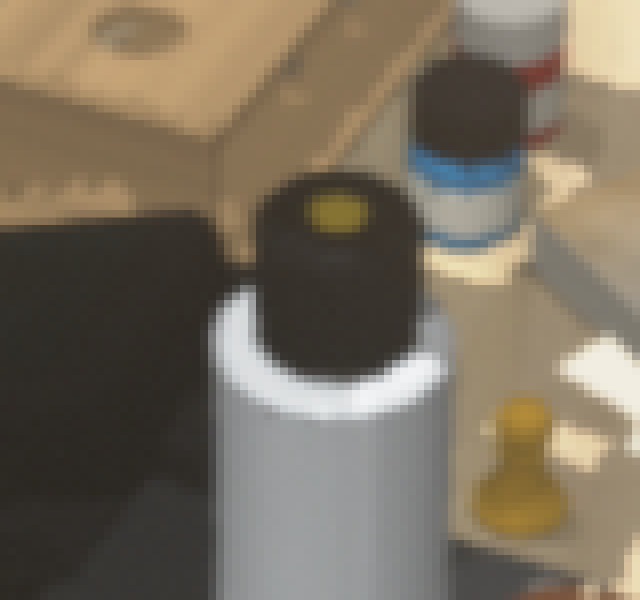

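The picture is unchanged from before the extra turn: dot at (332.5,263.3), knob flat on the post. It was already home.

```bash
python3 -c "
from rig import *
print(hand_in())"
```

```text
the job is handed in; nothing more can be done
None
```

The locking bolt is screwed down the stand's post with its knob home and released, and I handed the job in at about 22.7 s of the 72 s allowed; no verdict came back.

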